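Set up the punch guide for marking a brass bar

ROBOT

A 6-joint arm with a two-finger parallel gripper is mounted at the origin on the work surface. World frame = base frame: x ahead of the robot, y to its left, z up, the work surface at z = 0. Lengths are in mm, angles in rad, forces in N, time in s.
With the tool pointing down it reaches from about 400 to 825 mm from the base axis. Payload 7 kg.
Tool frame: the origin (TCP) lies at the very end of the fingers, on their centre line; the grasp point (between the pads) lies 19 mm behind it; z points along the fingers, y is the line along which they close (so a half turn about z gives the same grasp; the last joint's range is limited). The gripper opens to 88 mm and grips with 3 to 60 N. Pads are 19 mm wide; open, the fingers measure 130 mm over their backs; the gripper's body (78 mm by 193 mm) begins 47 mm behind the grasp point.
Start: joints at [0.288, 0.359, 0.012, 0, -1.224, -0.288], TCP at [674.978, -0.019, 204.261] pointing down, gripper open.
Joint ranges: [-3.07, 3.07], [-1.43, 2.12], [-1.02, 1.25], [-3.03, 1.67], [-3.05, -0], [-3.03, 3.03]. Speed limits (rad/s): [2.39, 2.39, 3.01, 3.14, 3.14, 3.14].

INTERFACE

Orientations are given as a unit quaternion [x, y, z, w].
In Python, from plant import bot gives the robot as it stands. Calls block until the motion is done:
- bot.move_ptp(position, orientation): joint-space move of the TCP to a pose.
- bot.line_to(position, velocity=150, ori=None): straight line of the TCP; ori=None keeps the orientation; velocity is the mean speed in mm/s.
- bot.move_joints(angles): joint-space move.
- bot.move_gripper(opening, force=None): finger opening in mm; force is the grip in N (None keeps the last); returns when the fingers have stopped.
- bot.pause(seconds).
- bot.solve_ik(position, orientation): joint angles nearest the present ones, or None.
- bot.read_state(): the state.
- bot.camera(name): name is "scene" or "side" or "wrist"; returns the picture (400x640x3 uint8, red, green, blue); there is no depth.
- bot.get_calibration(name): a dict with "fx", "fy", "cx", "cy" (pixels), "distortion" ([k1, k2, p1, p2, k3] as OpenCV has them; the pictures are not rectified), "view" (4x4, takes a point from world to camera coordinates); the wrist camera has in their place "T_tool_cam" (4x4, takes a point from camera to tool coordinates, whose origin is the TCP and whose axes are the flange's). Camera axes: x right, y up, looking along -z (the intrinsics and any distortion apply to the point x, -y, -z); pixel columns grow to the right and rows downward; lengths in mm; the calibration is good to about 2 mm. A picture is of the moment at which its call begins: read the wrist's pose just before it. get_calibration takes no time and is no camera call.
A pose or a line that the arm cannot do raises bot.Unreachable and nothing moves.
- bot.close_job(): hands the job in; it is judged then, once.
The state is a dict: "t": time; "joint_pos": joint angles; "qvel": joint speeds; "tau": joint torques, N m; "tcp_pos": TCP position; "eef_rot": TCP orientation; "contact_force": force on the tool from outside, world axes, zero at the start; "moment": the same for the moment, N m; "width": finger opening in mm; "finger_force": force on a finger pad.
Only numpy, scipy, OpenCV 4.12 (cv2) and the standard library are available. Lean on these libraries where they do the work, as an engineer would, in place of code of your own. Each camera call takes 0.05 s, during which the arm holds its last target. There are 200 camera calls.

TASK

Get the punch guide ready for the next hammer blow: slide the brass bar under the blue guide plate until it is fully home against the stop, then swing the yellow latch shut across the bar's outer end. Then take the red-headed punch from the wooden rack and lower it, without letting it drop, through the hole in the guide plate until it stands on the bar. Leave the other punches in the rack and everything else on the bench where it is.

Things in the scene. Friction and masses are not known exactly. Their poses are not given: they have to be found in the camera images.
- guide: Punch guide, steel fixture fixed to the bench: base 200 x 160 x 12 mm; slotted block x 0 to 90, y -45 to 45 mm, its blue guide plate's top at z = 70. Origin: on the bench under the middle of the slot mouth; x points into the slot, z up. A rail 14 mm wide, level with the slot floor, leads to the mouth from x = -45. Bar home: its centre at x = 15, 50 mm sticking out over the rail.
- guide_mouth (a point): Middle of the slot floor at the mouth, 30 mm above the bench; x points into the slot. Slot 24.5 mm wide, 11 mm high, 80 mm deep from here to the stop; in its first 12 mm it flares out to 36 mm wide and 15 mm high.
- guide_hole (a point): Centre of the punch hole at the top face of the guide plate (x = 50 mm, z = 70 mm in the guide's frame). Hole 13.5 mm wide, vertical, 29 mm long, opening into the slot; its rim is chamfered.
- latch (a joint): Angle of the yellow latch arm about a vertical pivot at x = -57, y = 55 mm in the guide's frame. 0: the arm points along the guide's -x; grows counter-clockwise seen from above; at 1.57 it lies across the bar's outer end (along the guide's -y), shut. Limits -0.8 and 1.6; stays where left. Arm 8 mm thick, 27 to 38 mm above the bench.
- latch_pin (a point): Top centre of the upright black pin at the latch arm's end, 80 mm from the pivot. Pin 12 mm across, from 27 to 87 mm above the bench; grip or push it to swing the latch.
- bar: Brass bar 130 x 22 x 8 mm (along its x, y, z), loose, lying on the thin aluminium bench plate. Origin: centre of its underside. Both ends are alike, either may go in.
- bench_plate: Aluminium plate 180 x 130 x 3 mm fixed on the bench, the bar lies on it. Origin: centre of its underside.
- rack: Wooden rack 160 x 50 x 42 mm fixed on the bench, three square holes 14 mm wide and 32 mm deep along its x axis, 50 mm apart, a punch standing in each. Origin: centre of its underside.
- punch_red: The punch with the red head, loose, upright in the rack, 100 mm tall: steel shank 12 mm across and 60 mm long with a chamfered tip, then a red head 18 mm across from 60 to 96 mm. Origin: middle of its tip (lower end), z along the punch to its head. The rack holds its tip 10 mm above the bench.
- punch_green: The same punch with a green head; stays in the rack.
- punch_blue: The same punch with a blue head; stays in the rack.
- hammer: Hammer 240 mm long lying on the bench; leave alone. Origin: underside, its x along the handle.
- screwdriver: Green-handled screwdriver lying on the bench; leave alone.
- file: Flat file with wooden handle, 300 mm long, lying on the bench; leave alone.
- tin: Dark round jar with a steel lid, 64 mm wide, 45 mm tall; leave alone. Origin: centre of its underside.
- bur_dish: Open glass dish with burs, 90 mm wide, 28 mm tall; leave alone. Origin: centre of its underside.
- jade_ring: Green finger ring, 26 mm wide, 7 mm high, lying flat; leave alone.

How it is judged (in metres and radians):
On the way, in this order (a step that is already met when the one before it is completed fails the run):
1. the bar lies in the slot, fully home against the stop (within 5 mm) (x of bar in the frame of guide between 0.01 and 0.02 m and y of bar in the frame of guide between -0.004 and 0.004 m and z of bar in the frame of guide between 0.026 and 0.034 m and angle between the x axis of bar and the x axis of guide, either way round below 0.06 rad), for 0.2 s.
2. the latch is shut behind the bar (1.4 rad or more), the bar still home (all of step 1 and value of joint latch above 1.4 rad), for 0.2 s.
3. the red punch stands upright in the guide hole, its tip on the bar (all of step 2 and x of punch_red in the frame of guide between 0.046 and 0.054 m and y of punch_red in the frame of guide between -0.004 and 0.004 m and z of punch_red in the frame of guide between 0.034 and 0.042 m and angle between punch_red's own z axis and vertical below 0.1 rad), for 0.2 s.
At the end, for the whole second after the job is handed in: The bar lies in the slot within 5 mm of fully home (4 mm sideways and in height, 0.06 rad in direction), the latch is at 1.4 rad or more, the red punch stands in the guide hole within 0.1 rad of upright with its tip on the bar (within 4 mm), and bar and punch are at rest (all of step 3 and linear speed of each of bar, punch_red below 0.02 m/s); the robot touches nothing.
It fails at once if the red punch dropped in the guide hole (faster than 0.45 m/s there) (horizontal distance between punch_red and guide_hole below 0.01 m and z of punch_red in the frame of guide below 0.07 m and linear speed of punch_red above 0.45 m/s).
It fails at once if another punch moved more than 30 mm (distance of any of punch_green, punch_blue from where it was at the start of the episode above 0.03 m).
It fails at once if a tool, jar, dish or ring on the bench moved more than 40 mm (distance of any of hammer, screwdriver, file, tin, bur_dish, jade_ring from where it was at the start of the episode above 0.04 m).
It also fails if it takes over 72 s, if anything falls off the work surface, if the arm or the gripper's body presses on something with over 40 N, if the wrist force passes 120 N, or if a joint passes its speed limit or range.

## Working session

There is one attempt and no reset: what is moved stays moved. The work goes in short steps, each a Python script; the robot and the scene stay as the last script left them, time stands still between calls to the robot, and variables do not carry over. Pictures are saved under pics/ and viewed, at most 13 in all, crops included, and the job is handed in when it is done.

```bash
ls; mkdir -p pics
python3 - <<'E'
from plant import bot
import cv2, numpy as np, json
for n in ["scene","side","wrist"]:
    im=bot.camera(n); cv2.imwrite(f"pics/{n}0.png",im[:,:,::-1]); c=bot.get_calibration(n); print(n,{k:np.round(v,4).tolist() for k,v in c.items()})
s=bot.read_state(); print(s)
E
```

```text
pics
scene {'fx': 501.3931, 'fy': 501.3931, 'cx': 307.614, 'cy': 200.0626, 'distortion': [0.0146, 0.0, 0.0, 0.0, 0.0], 'view': [[-0.6998, 0.7144, -0.0021, 407.2561], [-0.4703, -0.4585, 0.7541, 198.8543], [0.5378, 0.5287, 0.6568, -1820.2017], [0.0, 0.0, 0.0, 1.0]]}
side {'fx': 377.9212, 'fy': 377.9212, 'cx': 324.7024, 'cy': 200.9849, 'distortion': [-0.0392, 0.0, 0.0, 0.0, 0.0], 'view': [[0.996, -0.0875, -0.0198, -542.6628], [0.0778, 0.7315, 0.6774, -66.9857], [-0.0448, -0.6762, 0.7353, -1249.0374], [0.0, 0.0, 0.0, 1.0]]}
wrist {'fx': 357.2112, 'fy': 357.2112, 'cx': 317.2414, 'cy': 198.9541, 'distortion': [0.0076, 0.0, 0.0, 0.0, 0.0], 'T_tool_cam': [[-0.0, 0.9601, 0.2798, 75.3657], [1.0, -0.0001, 0.0003, -0.0064], [0.0003, 0.2798, -0.9601, -180.6006], [0.0, 0.0, 0.0, 1.0]]}
{'t': 0.15, 'joint_pos': array([ 2.88114260e-01,  3.59217608e-01,  1.12488826e-02, -2.34654181e-04,
       -1.22411836e+00, -2.88082966e-01]), 'qvel': array([ 0.0002684 , -0.00220298,  0.0023881 ,  0.00096363, -0.00036593,
        0.00191353]), 'tau': array([ 1.39394037e-04, -5.83274567e+01,  2.93289685e+01,  7.00122759e+00,
        8.75052094e-03, -9.76538854e-05]), 'tcp_pos': array([ 6.74585580e+02, -3.30750929e-02,  2.03535712e+02]), 'eef_rot': array([-7.07089454e-01,  7.07123804e-01,  4.04838854e-04, -5.14577457e-04]), 'contact_force': array([ 0.11964702, -0.21673319,  0.01053934]), 'moment': array([-0.0227775 ,  0.01049853, -0.00221389]), 'finger_force': 0.0, 'width': 87.54163825966718}
```

View pics/scene0.png

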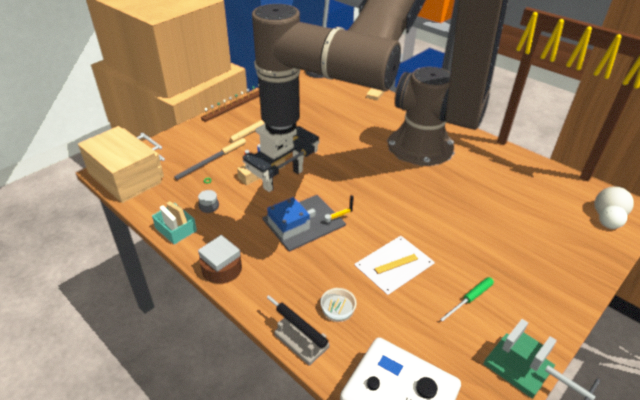

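View pics/side0.png

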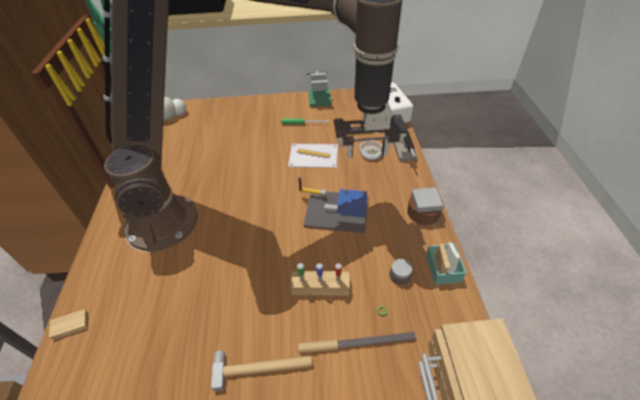

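View pics/wrist0.png

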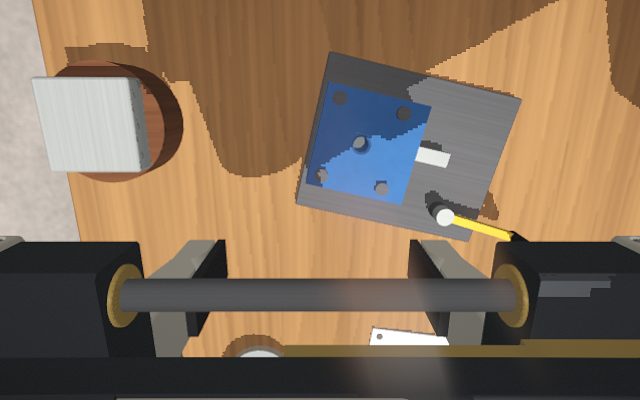

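The scene camera shows the guide near (300,220), its mouth facing the robot, and the bar on its plate at (396,264). In the side view the rack's red punch is at (338,270), with blue at (319,270) and green at (301,270). The wrist view has the guide hole at (360,143), the mouth and rail at (430,157) and the latch pin at (445,216). Next I'll take wrist close-ups over the bar, guide and rack.

```bash
cat > h.py <<'E'
from plant import bot
import cv2, numpy as np
from scipy.spatial.transform import Rotation as R
K={n:bot.get_calibration(n) for n in ("scene","side","wrist")}
def down(yaw):
    "tool down, tool y (closing line) at angle yaw from world x"
    y=np.array([np.cos(yaw),np.sin(yaw),0]); z=np.array([0,0,-1.]); x=np.cross(y,z)
    return R.from_matrix(np.c_[x,y,z]).as_quat()
def tpose():
    s=bot.read_state(); T=np.eye(4); T[:3,:3]=R.from_quat(s["eef_rot"]).as_matrix(); T[:3,3]=s["tcp_pos"]; return T
def shot(n,name=None):
    "picture, camera-to-world matrix"
    M=tpose()@np.array(K[n]["T_tool_cam"]) if n=="wrist" else np.linalg.inv(np.array(K[n]["view"]))
    im=bot.camera(n)
    if name: cv2.imwrite(f"pics/{name}.png",im[:,:,::-1])
    return im,M
def pix(n,uv,M,z):
    "pixels to world points on height z"
    c=K[n]; A=np.array([[c["fx"],0,c["cx"]],[0,c["fy"],c["cy"]],[0,0,1]])
    p=cv2.undistortPoints(np.array(uv,float).reshape(-1,1,2),A,np.array(c["distortion"],float)).reshape(-1,2)
    d=np.c_[p[:,0],-p[:,1],-np.ones(len(p))]@M[:3,:3].T
    return M[:3,3]+d*((z-M[2,3])/d[:,2])[:,None]
def over(p,yaw,z,off=40):
    "pose with point p at tool x=off"
    q=down(yaw); t=np.array([p[0],p[1],z])-off*R.from_quat(q).as_matrix()[:,0]; return t,q
E
python3 - <<'E'
from h import *
M=np.linalg.inv(np.array(K["side"]["view"]))
for n,p,z in [("bar",(314,153),8),("guide",(337,205),40),("rack",(321,283),42),("red",(338,270),106)]: print(n,pix("side",[p],M,z))
W=tpose()@np.array(K["wrist"]["T_tool_cam"])
print(pix("wrist",[(360,143)],W,70),pix("wrist",[(431,157)],W,30),pix("wrist",[(445,216)],W,87))
for n in np.array([1,2]):
    pass
for k,p in dict(bar=pix("side",[(314,153)],M,8)[0],guide=pix("wrist",[(375,150)],W,50)[0],rack=pix("side",[(321,283)],M,42)[0]).items():
    for i,y in enumerate((np.pi,0)):
        t,q=over(p,y,270,60)
        print(k,y,None if (s:=bot.solve_ik(t,q)) is None else np.round(s,2))
t,q=over(pix("side",[(314,153)],M,8)[0],np.pi,270,60)
bot.move_ptp(t,q); bot.pause(.3); shot("wrist","bar1"); print(bot.read_state()["t"])
t,q=over(pix("side",[(321,283)],M,42)[0],np.pi,300,60)
bot.move_ptp(t,q); bot.pause(.3); shot("wrist","rack1"); print(bot.read_state()["t"])
np.save("W",tpose())
a=cv2.imread("pics/bar1.png")[:260]; b=cv2.imread("pics/rack1.png")[:260]; cv2.imwrite("pics/br.png",np.vstack([a,b]))
E
```

```text
bar [[528.26341535 281.06424773   8.        ]]
guide [[583.57263203 -25.35186203  40.        ]]
rack [[ 508.43795466 -308.2567418    42.        ]]
red [[ 554.4248079 -311.7956881  106.       ]]
[[637.06606679 -34.91535167  70.        ]] [[560.95561106 -15.80203065  30.        ]] [[562.35638692  26.79375269  87.        ]]
bar 3.141592653589793 [ 0.88  0.25  0.01  0.   -1.33 -0.88]
bar 0 [ 0.74  0.15 -0.11  0.   -1.3   2.4 ]
guide 3.141592653589793 [ 0.37  0.24 -0.01  0.   -1.32 -0.37]
guide 0 [ 0.17  0.25  0.    0.   -1.33  2.97]
rack 3.141592653589793 [-0.11  0.14 -0.13  0.   -1.3   0.11]
rack 0 [-0.32  0.25  0.01  0.   -1.33 -2.83]
1.9083
4.375
```

View pics/br.png

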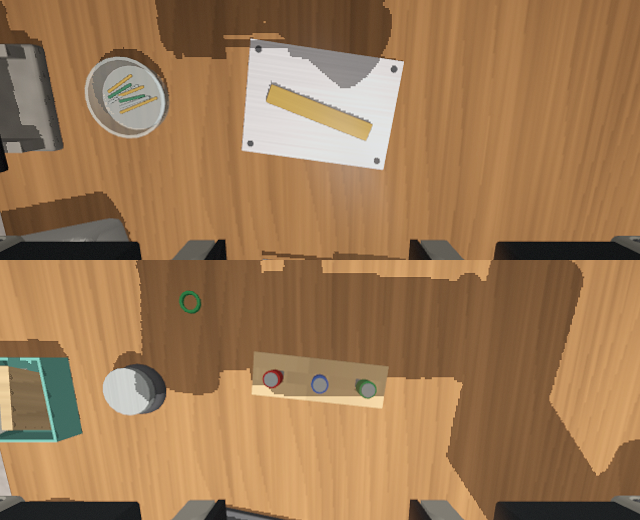

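The bar is at about (320,111) in the upper crop. In the rack crop the red, blue and green punches are at image (272,119), (320,124) and (367,128). Next I'll measure the red punch and the hole from straight above, in two opposite tool orientations so that calibration bias cancels.

```bash
cat > m.py <<'E'
from h import *
def red(im,M):
    hsv=cv2.cvtColor(im,cv2.COLOR_RGB2HSV); m=(((hsv[...,0]<8)|(hsv[...,0]>170))&(hsv[...,1]>140)&(hsv[...,2]>50)).astype(np.uint8)
    m[235:]=0; c=[k for k in cv2.findContours(m,cv2.RETR_EXTERNAL,cv2.CHAIN_APPROX_NONE)[0] if 15<len(k)<150]
    if not c: return None
    c=min(c,key=lambda k:np.hypot(*(k.reshape(-1,2).mean(0)-[318,100])))
    (u,v),r=cv2.minEnclosingCircle(c); return pix("wrist",[(u,v)],M,106)[0],r,(u,v)
def plate(im,M):
    hsv=cv2.cvtColor(im,cv2.COLOR_RGB2HSV); m=((hsv[...,0]>100)&(hsv[...,0]<125)&(hsv[...,1]>110)).astype(np.uint8); m[235:]=0
    c=max(cv2.findContours(m,cv2.RETR_EXTERNAL,cv2.CHAIN_APPROX_NONE)[0],key=cv2.contourArea)
    p=pix("wrist",cv2.convexHull(c).reshape(-1,2),M,70)[:,:2].astype(np.float32)
    return cv2.minAreaRect(p)
def bar(im,M):
    hsv=cv2.cvtColor(im,cv2.COLOR_RGB2HSV); m=((hsv[...,0]>17)&(hsv[...,0]<30)&(hsv[...,1]>130)).astype(np.uint8); m[235:]=0
    c=max(cv2.findContours(m,cv2.RETR_EXTERNAL,cv2.CHAIN_APPROX_NONE)[0],key=cv2.contourArea)
    return cv2.minAreaRect(pix("wrist",c.reshape(-1,2),M,11)[:,:2].astype(np.float32))
E
python3 - <<'E'
from m import *
W=np.load("W.npy")@np.array(K["wrist"]["T_tool_cam"]); pr=pix("wrist",[(272,119)],W,106)[0]; print("red0",pr)
hole=np.array([637,-35,70.])
def go(p,y,n):
    t,q=over(p,y,{"r":260,"g":230}[n[0]],75); bot.move_ptp(t,q); bot.pause(.3); return shot("wrist",n)
im,M=go(pr,np.pi,"r1"); print("r1",red(im,M))
im,M=go(hole,np.pi,"g1"); print("g1",plate(im,M))
im,M=go(hole,0.,"g2"); print("g2",plate(im,M))
im,M=go(pr,0.,"r2"); print("r2",red(im,M))
print(bot.read_state()["t"],np.round(bot.read_state()["joint_pos"],2))
a=[cv2.imread(f"pics/{n}.png")[:240,120:520] for n in ("r1","r2","g1","g2")]
cv2.imwrite("pics/q.png",np.vstack([np.hstack(a[:2]),np.hstack(a[2:])]))
E
```

```text
red0 [ 555.10058894 -299.50735994  106.        ]
r1 (array([ 556.31726406, -299.5354466 ,  106.        ]), 9.855239868164062, (316.1428527832031, 95.67857360839844))
g1 ((631.20458984375, -32.646324157714844), (89.98133850097656, 89.73711395263672), 77.03321075439453)
g2 ((631.1033935546875, -33.22475051879883), (90.45092010498047, 89.82708740234375), 76.82061767578125)
r2 (array([ 556.11227285, -299.87484883,  106.        ]), 9.97631549835205, (318.5, 95.65789794921875))
14.8667 [-0.3   0.32  0.09 -0.   -1.33 -2.84]
```

View pics/q.png

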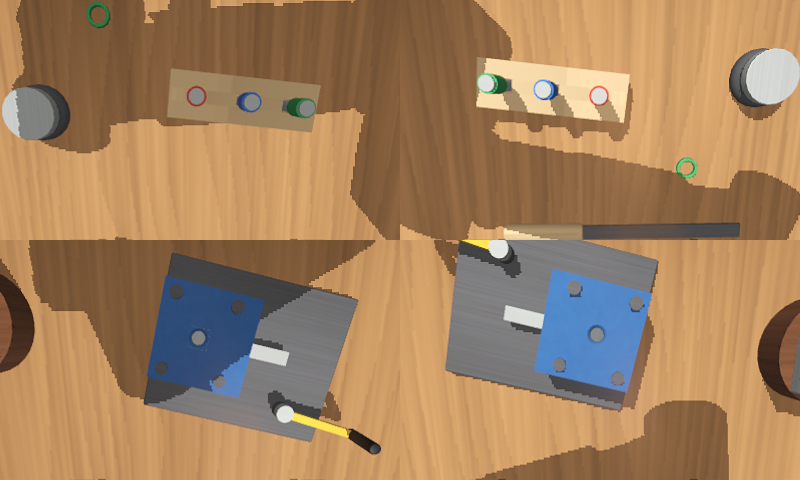

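The two views agree to about 0.5 mm. Red punch is at (556.2,-299.7) and the plate centre at (631.15,-32.95), with the guide yawed about -13.1°. In the g1 crop the latch pivot is at (285,413) and the pin top near (374,447), so the latch is open near 0. Next I'll grasp the bar.

```bash
cat >> m.py <<'E'
GY=np.deg2rad(76.93-90); GX=np.array([np.cos(GY),np.sin(GY)]); GYV=np.array([-GX[1],GX[0]])
GO=np.array([631.15,-32.95])-45*GX
def G(x,y,z): return np.r_[GO+x*GX+y*GYV,z]
def g_inv(p): d=np.array(p[:2])-GO; return np.array([d@GX,d@GYV])
RED=np.array([556.21,-299.70])
E
python3 - <<'E'
from m import *
t,q=over(np.array([637,-35,70.]),np.pi,230,75); T=np.eye(4);T[:3,:3]=R.from_quat(q).as_matrix();T[:3,3]=t-[0,0,.7]
M=T@np.array(K["wrist"]["T_tool_cam"])
print("pin",g_inv(pix("wrist",[(494,207)],M,87)[0]),"pivot(38/40)",g_inv(pix("wrist",[(405,173)],M,40)[0]))
t,q=over(np.array([528.3,281.1]),np.pi,270,60);T[:3,:3]=R.from_quat(q).as_matrix();T[:3,3]=t-[0,0,.7]
r=bar(cv2.imread("pics/bar1.png")[:,:,::-1].copy(),T@np.array(K["wrist"]["T_tool_cam"])); print(r)
b=np.array(r[0])
t,q=over(b,np.deg2rad(70),200,75); bot.move_ptp(t,q); bot.pause(.3); im,M=shot("wrist","bar2")
r=bar(im,M); print(r,bot.read_state()["t"],bot.read_state()["joint_pos"][5])
E
```

```text
pin [-134.71218385   60.0863894 ] pivot(38/40) [-56.93564144  54.73394341]
((559.5050659179688, 272.67034912109375), (20.702335357666016, 55.87510681152344), 69.69661712646484)
((500.77734375, 43.211612701416016), (16.452836990356445, 72.71035766601562), 72.47736358642578) 17.4667 -2.5808969000093027
```

Run:
```python
import cv2,numpy as np
a=cv2.imread("pics/bar1.png"); h=cv2.cvtColor(a,cv2.COLOR_BGR2HSV)
print(h[111,320],h[100,290],h[95,275],h[128,365],h[150,250+-50],h[200,320])
```

```text
[ 20 121 200] [ 21 134 200] [ 21 139 198] [ 20 123 201] [ 15 140 177] [ 14 129 174]
```

View pics/bar2.png

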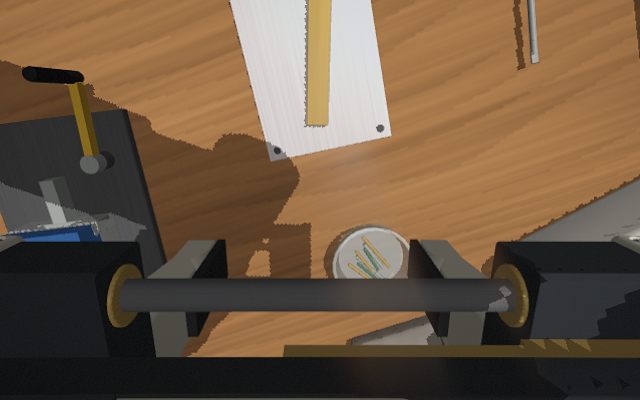

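The bar runs off the top of this picture at (318,60): my saturation threshold had clipped it. I'll fix the mask and look again.

```bash
sed -i 's/(hsv\[...,0\]>17)&(hsv\[...,0\]<30)&(hsv\[...,1\]>130)/(hsv[...,0]>17)\&(hsv[...,0]<30)\&(hsv[...,1]>80)\&(hsv[...,2]>110)/' m.py
python3 - <<'E'
from m import *
T=np.eye(4);t,q=over(np.array([528.26,281.06]),np.pi,270,60);T[:3,:3]=R.from_quat(q).as_matrix();T[:3,3]=t-[0,0,.7]
r=bar(cv2.imread("pics/bar1.png")[:,:,::-1].copy(),T@np.array(K["wrist"]["T_tool_cam"])); print(r)
if 120<max(r[1])<140:
    t,q=over(np.array(r[0]),np.deg2rad(70),210,75); bot.move_ptp(t,q); bot.pause(.3); im,M=shot("wrist","bar3")
    print(bar(im,M),bot.read_state()["t"],bot.read_state()["joint_pos"])
E
```

```text
((525.6054077148438, 285.8145751953125), (21.35007095336914, 128.7045135498047), 69.05215454101562)
((526.0331420898438, 285.6449890136719), (21.39329719543457, 128.67364501953125), 68.98981475830078) 18.0917 [ 7.10264802e-01  3.16086203e-01 -3.79672854e-02 -1.69265670e-07
 -1.21742930e+00 -2.63064026e+00]
```

```bash
cat >> m.py <<'E'
def st(tag=""):
    s=bot.read_state(); print(tag,round(s["t"],2),"tcp",np.round(s["tcp_pos"],1),"g",np.round(g_inv(s["tcp_pos"]),1),"F",np.round(s["contact_force"],1),"w",round(s["width"],1),"ff",round(s["finger_force"],1)); return s
E
python3 - <<'E'
from m import *
a=np.deg2rad(69); u=np.array([np.cos(a-np.pi/2),np.sin(a-np.pi/2)]); p=np.array([525.9,285.7])-35*u
q=down(a)
bot.move_gripper(50,40)
bot.move_ptp(np.r_[p,60],q); bot.line_to(np.r_[p,5.6],80); st("down")
bot.move_gripper(15,45); st("grip")
bot.line_to(np.r_[p,30],60); st("lift")
bot.line_to(np.r_[p,110],150)
qg=down(GY+np.pi/2)
bot.move_ptp(G(-112,0,110),qg); bot.pause(.2); st("pre")
im,M=shot("side","pre_side"); im2,_=shot("scene","pre_scene")
c=[cv2.imread(f"pics/pre_{n}.png") for n in("side","scene")]
cv2.imwrite("pics/pre.png",np.hstack([cv2.resize(c[0][110:260,230:380],(400,400)),cv2.resize(c[1][150:300,250:400],(400,400))]))
E
```

```text
down 20.52 tcp [493.5 298.4   5.9] g [-164.   291.7] F [-0.4  1.  -0.4] w 50.1 ff 0.0
grip 21.31 tcp [493.2 298.2   5.6] g [-164.2  291.4] F [-0.3  0.5 -0.1] w 14.9 ff 0.0
lift 21.87 tcp [493.3 298.4  30.4] g [-164.2  291.6] F [ 0.1 -0.6 -0.4] w 15.2 ff 0.0
pre 23.88 tcp [478.6   3.5 109.9] g [-111.9    1. ] F [-0.4 -0.7  0. ] w 14.8 ff 0.0
```

View pics/pre.png

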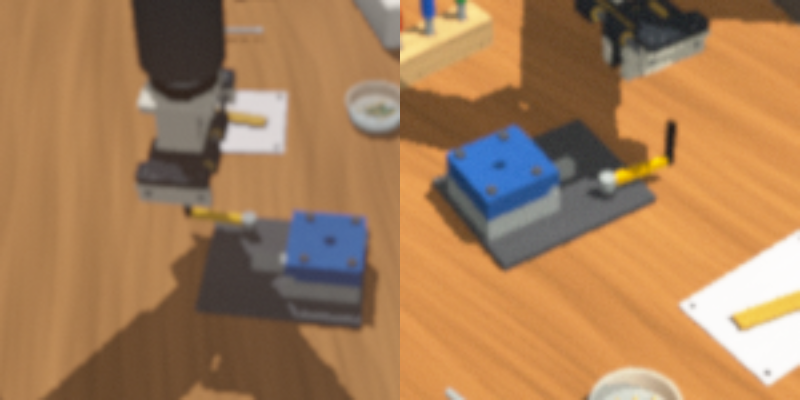

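The grasp missed: in both views the bar is still on its plate, and the fingers closed to 15 mm without force. I'll look at the bar again from above.

Run:
```python
from m import *
bot.move_gripper(60)
t,q=over(np.array([526,285.7]),np.deg2rad(69),150,75); bot.move_ptp(t,q); bot.pause(.3); im,M=shot("wrist","bar4")
print(bar(im,M)); st()
p=np.array([493.3,298.2]); bot.move_ptp(np.r_[p,40],q); bot.pause(.3); im,M=shot("wrist","bar5"); print(R.from_quat(bot.read_state()["eef_rot"]).as_matrix()[:,1]); st()
cv2.imwrite("pics/b45.png",np.hstack([cv2.imread("pics/bar4.png")[:,120:520],cv2.imread("pics/bar5.png")[:,120:520]]))
```

```text
((526.1329956054688, 285.6048583984375), (21.400253295898438, 128.96038818359375), 69.0167465209961)
 26.35 tcp [596.1 258.1 150.3] g [-55.  275.6] F [-0.1 -0.2 -1.1] w 60.1 ff 0.0
[3.59157284e-01 9.33276615e-01 8.97716574e-04]
 27.37 tcp [494.  298.2  40.4] g [-163.5  291.5] F [ 0.2 -1.   0.4] w 59.9 ff 0.0
```

View pics/b45.png

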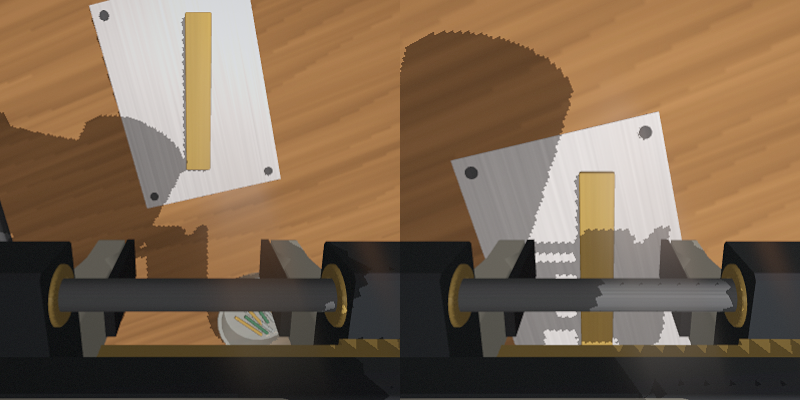

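The bar has not moved and is centred between the fingers, at x≈597 in the right crop. So the tips were probably too high, and I'll probe for the real height by touch.

Run:
```python
from m import *
p=np.array([493.3,298.2]); bot.move_gripper(40)
bot.line_to(np.r_[p,8],80)
for z in np.arange(6,-4,-1.0):
    bot.line_to(np.r_[p,z],20); s=st(f"{z:.1f}")
    if abs(s["contact_force"][2])>5: break
```

```text
6.0 28.77 tcp [493.4 298.4   6.3] g [-164.1  291.6] F [0.1 0.7 0.9] w 40.1 ff 0.0
5.0 29.02 tcp [493.3 298.2   5.1] g [-164.2  291.4] F [-0.2 -0.2 -0.1] w 39.7 ff 0.0
4.0 29.27 tcp [493.2 298.1   3.9] g [-164.2  291.3] F [-0.  -0.1  0.4] w 40.3 ff 0.0
3.0 29.52 tcp [493.3 298.1   2.9] g [-164.2  291.3] F [-0.5  0.1  0.4] w 39.6 ff 0.0
2.0 29.77 tcp [493.2 298.1   1.9] g [-164.2  291.3] F [ 0.3 -0.1 -0.4] w 39.9 ff 0.0
1.0 30.02 tcp [493.3 298.2   0.9] g [-164.2  291.4] F [ 0.2 -0.1  0.7] w 40.2 ff 0.0
0.0 30.27 tcp [ 4.933e+02  2.981e+02 -1.000e-01] g [-164.2  291.3] F [-0.1  0.1  0.5] w 39.8 ff 0.0
-1.0 30.52 tcp [493.3 298.2  -1.1] g [-164.2  291.4] F [-0.1 -0.6  0.1] w 40.0 ff 0.0
-2.0 30.77 tcp [493.3 298.2  -2.1] g [-164.2  291.3] F [ 0.2 -0.3  0.4] w 40.3 ff 0.0
-3.0 31.02 tcp [493.3 298.2  -3.1] g [-164.2  291.4] F [-0.2  0.4  0.7] w 39.9 ff 0.0
```

Run:
```python
from m import *
p=np.array([493.3,298.2])
for z in np.arange(-4,-22,-1.0):
    bot.line_to(np.r_[p,z],25); s=bot.read_state()
    if abs(s["contact_force"][2])>4: break
st(f"{z:.1f}")
```

```text
-20.0 35.27 tcp [493.4 298.3 -19. ] g [-164.1  291.5] F [-3.9 -0.6 10.1] w 40.0 ff 5.4
```

Contact with the plate comes at a reading of about -19. The finger edges in the wrist picture, triangulated, also lie 22 mm behind the reported TCP. So the real tips sit 22 mm higher than the reading, and I'll use that offset to grip again.

```bash
cat >> m.py <<'E'
D=22.0  # real fingertips are this far above the reported TCP
E
python3 - <<'E'
from m import *
p=np.array([493.3,298.2])
bot.line_to(np.r_[p,4.5-D],50); bot.move_gripper(18,45); s=st("grip")
if s["width"]<20.0: raise SystemExit("miss")
bot.line_to(np.r_[p,45-D],80); s=st("lift")
if s["finger_force"]<5: raise SystemExit("lost")
bot.line_to(np.r_[p,112-D],250)
qg=down(GY+np.pi/2)
bot.move_ptp(G(-112,0,112-D),qg); s=st("pre")
im,M=shot("side","p_side"); im2,_=shot("scene","p_scene")
c=[cv2.imread(f"pics/p_{n}.png") for n in("side","scene")]
cv2.imwrite("pics/pre2.png",np.hstack([cv2.resize(c[0][110:260,230:380],(400,400)),cv2.resize(c[1][120:270,250:400],(400,400))]))
E
```

```text
grip 35.99 tcp [493.2 298.1 -17.7] g [-164.2  291.3] F [ 0.3  0.8 -1.6] w 21.1 ff 45.0
lift 36.65 tcp [493.1 298.1  23. ] g [-164.4  291.2] F [ 0.6  0.  -2.2] w 21.3 ff 45.0
pre 38.2 tcp [478.6   3.1  89.8] g [-111.7    0.7] F [ 0.8  0.7 -1.8] w 21.3 ff 45.0
```

View pics/pre2.png

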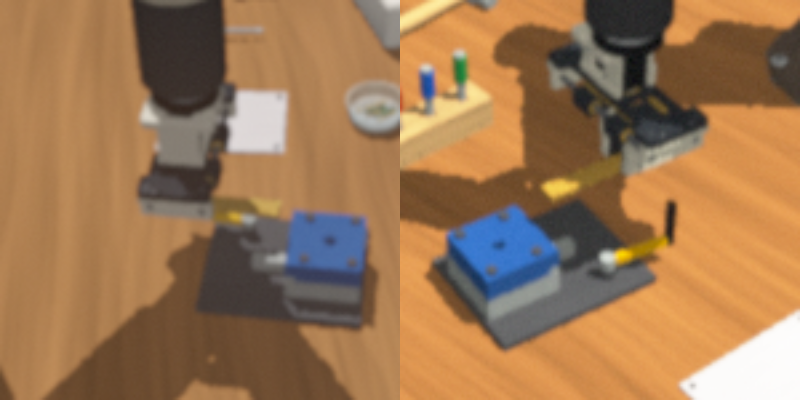

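The bar is held level and pointing at the mouth; its tip is at (560,188) in the right crop. Now I'll insert it.

Run:
```python
from m import *
z=32.3-D
bot.line_to(G(-112,0,z),100); s=st("low")
if abs(s["contact_force"][2])>12: raise SystemExit("z contact")
F0=s["contact_force"]
for x,v in [(-95,60),(-75,60),(-50,60),(-30,60),(-26,30),(-23,30),(-21,20),(-19.5,20),(-18,20)]:
    bot.line_to(G(x,0,z),v); s=st(x); f=s["contact_force"]-F0
    if np.linalg.norm(f)>(15 if x<-22 else 12): break
```

```text
low 39.25 tcp [478.7   2.8  10.7] g [-111.6    0.3] F [ 0.2  0.4 -1.5] w 21.4 ff 45.0
-95 39.68 tcp [495.1  -1.5  10.3] g [-94.7  -0.1] F [-0.6 -0.1 -1.7] w 21.0 ff 45.0
-75 40.17 tcp [514.3  -6.   10.1] g [-74.9  -0.2] F [ 0.7 -0.4 -1.3] w 21.3 ff 45.0
-50 40.73 tcp [538.5 -11.6  10. ] g [-50.1  -0.2] F [-0.3  0.2 -2.3] w 21.4 ff 45.0
-30 41.22 tcp [558.1 -16.1  10.1] g [-29.9  -0.1] F [-0.4 -0.  -2.1] w 21.3 ff 45.0
-26 41.5 tcp [562.1 -16.9  10.3] g [-25.9   0. ] F [-0.3 -0.3 -2.2] w 21.2 ff 45.0
-23 41.75 tcp [565.1 -17.6  10.3] g [-22.8   0.1] F [-0.1  0.1 -1.8] w 20.9 ff 45.0
-21 42.0 tcp [567.  -18.   10.3] g [-20.9   0. ] F [ 0.1  0.1 -1.9] w 21.5 ff 45.0
-19.5 42.25 tcp [567.7 -18.5  10. ] g [-20.1  -0.2] F [-3.7  0.9 -0.9] w 21.2 ff 45.0
-18 42.5 tcp [567.6 -18.8   9.5] g [-20.1  -0.6] F [-6.3  1.7 -1.3] w 21.1 ff 45.0
```

The bar hit the stop at g x=-20.1, as expected. Next: release it, then grip the pin and swing the latch.

Run:
```python
from m import *
bot.line_to(G(-20,0,31.5-D),60)
bot.move_gripper(38); bot.line_to(G(-20,0,105-D),250)
pin=lambda th,z: G(-57-80*np.cos(th),55-80*np.sin(th),z-D)
q=lambda th: down(GY+np.pi/2+th)
t0=-.065
bot.move_ptp(pin(t0,100),q(t0)); bot.line_to(pin(t0,52),150); s=st("at pin")
bot.move_gripper(8,20); s=st("grip")
if s["finger_force"]<3: raise SystemExit("miss")
for th in np.arange(0.2,1.6,.2).tolist()+[1.565]:
    bot.line_to(pin(th,52),90,q(th)); s=bot.read_state()
    if np.linalg.norm(s["contact_force"])>40: st(th); break
s=st("shut"); d=g_inv(s["tcp_pos"])-[-57,55]; print("th",np.arctan2(-d[1],-d[0]))
shot("side","s1");
```

```text
at pin 44.81 tcp [468.   66.2  29.7] g [-136.4   59.7] F [-0.6  0.2  0.1] w 37.8 ff 0.0
grip 45.38 tcp [468.   67.   30.5] g [-136.6   60.5] F [-1.4  0.8  4.2] w 11.5 ff 20.0
shut 48.21 tcp [526.3 -34.1  30.4] g [-56.9 -24.8] F [-1.1 -1.2  8.2] w 11.5 ff 20.0
th 1.5726704351034355
```

Run:
```python
from m import *
s=bot.read_state(); p=s["tcp_pos"].copy()
bot.move_gripper(36); p[2]=110-D; bot.line_to(p,200)
q=down(np.deg2rad(83.8))
bot.move_ptp(np.r_[RED,140-D],q); bot.line_to(np.r_[RED,75-D],150); st("at punch")
bot.move_gripper(14,30); s=st("grip")
if s["finger_force"]<5: raise SystemExit("miss")
bot.line_to(np.r_[RED,165-D],160); st("lift")
h=G(50,0,0)[:2]
bot.move_ptp(np.r_[h,165-D],q); bot.line_to(np.r_[h,140-D],100); bot.pause(.2); s=st("above hole")
e=s["tcp_pos"][:2]-h; print("err",e)
im,M=shot("scene","h_scene"); im2,_=shot("side","h_side")
c=[cv2.imread(f"pics/h_{n}.png") for n in("side","scene")]
cv2.imwrite("pics/h.png",np.hstack([cv2.resize(c[0][140:240,290:390],(400,400)),cv2.resize(c[1][150:250,240:340],(400,400))]))
```

```text
at punch 50.99 tcp [ 556.9 -299.2   53.5] g [  32.8 -276.1] F [ 0.2 -1.1  1.1] w 35.9 ff 0.0
grip 51.46 tcp [ 556.8 -299.9   53.9] g [  32.9 -276.8] F [0.4 1.1 4.9] w 17.0 ff 30.0
lift 52.17 tcp [ 555.4 -299.3  141.8] g [  31.5 -276.6] F [ 0.9  0.1 -2.6] w 17.5 ff 30.0
above hole 53.85 tcp [636.5 -34.3 118.7] g [50.5 -0.1] F [-0.  -1.  -0.3] w 17.0 ff 30.0
err [ 0.44340172 -0.20354553]
```

View pics/h.png

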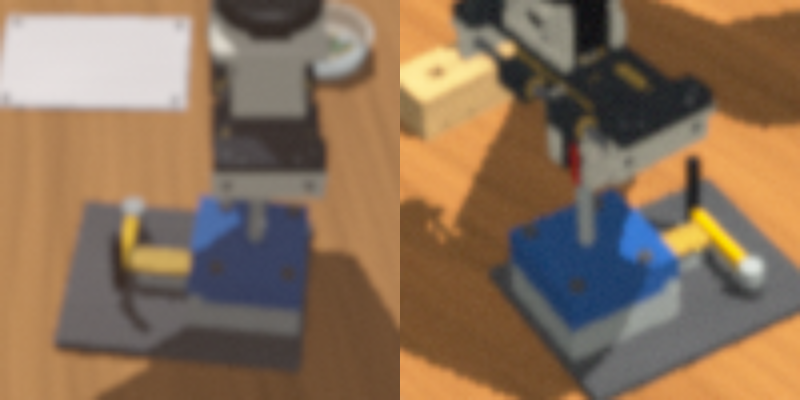

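The latch lies across the bar's outer end and the punch hangs over the hole (its tip is at (585,243) in the right crop). I'll lower it now, watching the force.

Run:
```python
from m import *
h=G(50,0,0)[:2]
for z in [136,132,128,124,119,114,109,105,103.5,102.5,101.5,100.5,99.5]:
    bot.line_to(np.r_[h,z-D],35); s=bot.read_state(); f=s["contact_force"]
    if np.linalg.norm(f)>8: break
st(z); print(s["moment"])
```

```text
102.5 56.66 tcp [636.7 -34.2  81.8] g [50.7  0.1] F [-2.   0.6  8.4] w 17.1 ff 30.0
[0.03424446 0.51630799 0.03074056]
```

The tip height works out at 103.8 − 65.9 = 37.9 mm, which is the bar's top. I'll release, lift clear and check.

Run:
```python
from m import *
bot.move_gripper(36); p=bot.read_state()["tcp_pos"].copy(); p[2]=190-D; bot.line_to(p,120)
t,q=over(G(50,0,0),np.deg2rad(83.8),250-D,75); bot.move_ptp(t,q); bot.pause(.3)
im,M=shot("wrist","end")
r=red(im,M); P=pix("wrist",[r[2]],M,134)[0]; print("head g",g_inv(P),"r",r[1]*(M[2,3]-134)/357); st()
shot("scene","e_scene")
cv2.imwrite("pics/e.png",np.hstack([cv2.imread("pics/end.png")[:400,120:520],cv2.resize(cv2.imread("pics/e_scene.png")[150:270,240:360],(400,400))]))
```

```text
head g [4.94617184e+01 1.05799129e-02] r 9.34498990983744
 58.94 tcp [710.  -42.1 227.8] g [123.9   8.9] F [0.1 0.8 0. ] w 36.1 ff 0.0
```

View pics/e.png

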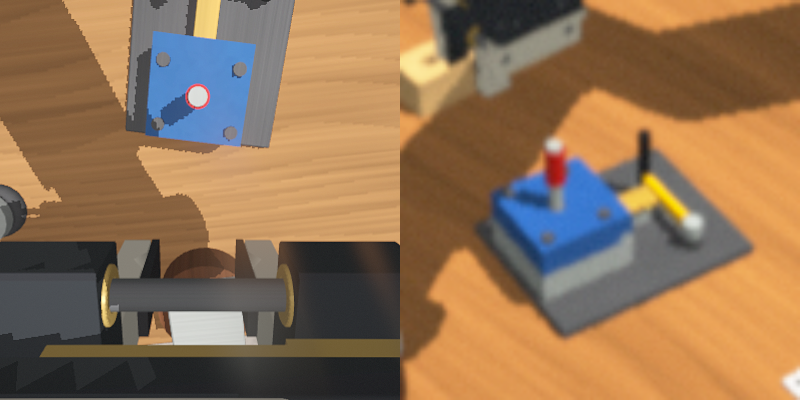

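The punch stands upright in the hole, its head at (198,97) in the left crop. The bar is home, the latch is across its end, and the gripper is clear, so I'll hand in.

```bash
python3 -c "
from plant import bot
print(bot.close_job())"
```

```text
the job is handed in; nothing more can be done
None
```

I handed the job in at about 59 s of the 72 s allowed, with the bar home against the stop, the latch shut and the red punch standing upright on the bar in the guide hole; no verdict came back.

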